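# Show the seaming chuck to the inspection camera

## Robot

A 6-joint arm with a two-finger parallel gripper is mounted at the origin on a cart in front of the work surface, level with it; the furniture and walls round the work are solid. World frame = base frame: x ahead of the robot, y to its left, z up, the work surface at z = 0. Lengths are in m, angles in rad, forces in N, time in s.
With the tool pointing down it reaches from about 0.375 to 0.75 m from the base axis. Payload 9 kg.
Tool frame: the origin (TCP) lies at the very end of the fingers, on their centre line; the grasp point (between the pads) lies 19 mm behind it; z points along the fingers, y is the line along which they close (so a half turn about z gives the same grasp; the last joint's range is limited). The gripper opens to 85 mm and grips with 20 to 120 N. Pads are 22 mm wide; open, the fingers measure 114 mm over their backs; the gripper's body (76 mm by 85 mm) begins 54 mm behind the grasp point. The pads swing forward as they close: fully open they stand 13 mm farther back than shut.
Start: joints at [0.946, 0.104, 0.097, 1.564, 0, 1.353], TCP at [0.237, 0.551, 0.206] pointing down, gripper open.
Joint ranges: [-2.99, 2.99], [-0.84, 1.86], [-1.1, 1.16], [-1.84, 2.11], [-1.51, 1.56], [-3.14, 3.14]. Speed limits (rad/s): [2.22, 2.22, 2.57, 3.14, 3.14, 3.14].

## Interface

Orientations are given as a unit quaternion [w, x, y, z].
In Python, from plant import robot gives the robot as it stands.
- The arm moves only by the shell command python3 -m pendant 'ROWS' [FORCE]. ROWS is JSON, a list of rows, each an object with "offset": the shift along the tool's x, y, z in cm, a list of three; "turn": the turn, a rotation vector about the tool's x, y, z in degrees, a list of three; "grip": the finger opening in cm, from 0 to 8.54. A call has 1 to 8 rows; each row is the pose to reach, as a shift and turn from the pose commanded when the call began, along the tool's axes at that moment; what a row does not reach only later rows make up. A row lasts 1/12 s, in which the tool goes at most 41.7 mm and 7.16 degrees, less where a joint would pass 70% of its speed; a pose out of reach is approached as far as the arm can. A call with a gripper value outside its range is refused whole. The fingers move at their own pace and stop on an object; FORCE is the grip in N (left out, the last holds). Time passes only in rows, so rows that repeat a pose let the fingers close. It gives the time, the measured TCP pose, the force, the opening and the grip force at its end, in the units of the state.
- robot.get_obs(): the state, without advancing time (a new reading comes with each control period).
- robot.snapshot(name): name is "side" or "top"; returns (picture, depth): 400x640x3 uint8, red, green, blue; 400x640 float32, m along the optical axis (not along the pixel's ray), 0 where there is no reading.
- robot.calibration(name): a dict with "vertical_fov" (degrees; the focal length in pixels is half the picture's height over the tangent of half this angle, whatever the lens; pixels are square), "cx", "cy" (the principal point, pixels), "rvec" (rotation vector, rad) and "tvec" (3), from world to camera coordinates, as OpenCV has them. Camera axes: x right, y down, z forward; pixel columns grow to the right and rows downward; lengths in m; the calibration is good to about 2 mm. A picture is of the moment at which its call begins. calibration takes no time and is no camera call.
- robot.close_job(): hands the job in; it is judged then, once.
The state is a dict: "time_s": time; "qpos": joint angles; "qvel": joint speeds; "tau": joint torques, N m; "position": TCP position; "ee_rot": TCP orientation; "ft_force": force on the tool from outside, world axes, zero at the start; "moment": the same for the moment, N m; "opening": opening from 0.0 (shut) to 1.0 (fully open); "grip_force": force on a finger pad.
Only numpy, scipy, OpenCV 4.12 (cv2) and the standard library are available. Lean on these libraries where they do the work, as an engineer would, in place of code of your own. Each camera call takes 0.05 s, during which the arm holds its last target. There are 200 camera calls.

## Task

Take the seaming chuck with the black band round its waist out of the tooling rack and hold it up to the inspection camera: the end that stood in the pocket faces the lens squarely, centred on the lens axis, 10 cm in front of the lens. Finish while still holding it there motionless in the gripper. Leave the other parts in their pockets and do not touch or shift the camera.

Things in the scene. Friction and masses are not known exactly. Their poses are not given: they have to be found in the camera images.
- seaming_chuck: The part to show: pale steel cylinder 45 mm across, 33 mm high, black band round its middle, small hole in its top; 0.15 to 0.29 kg. Origin: centre of its underside (the end to be shown), z axis towards its top. It stands upright in one of the rack's three pockets (which varies), underside 8 mm above the worktop, 23 mm proud of the rack.
- spare_chuck: Bystander: stepped pale steel chuck, flange 50 mm across, 34 mm high over its narrower stem, loose in another pocket. Origin: centre of its underside. It stays in its pocket (small shifts within the pocket do not matter).
- seaming_roll_0: Bystander: grooved seaming roll, 36 mm across and 19 mm high, with a black bearing ring on top, loose in the third pocket. Origin: centre of its underside. It stays in its pocket.
- rack: Fixed wooden rack, 80 mm (its x) by 255 mm (its y) by 18 mm high. Three round pockets 54 mm across and 10 mm deep lie in a row along its y axis at -85, 0 and +85 mm. Origin: centre of its underside, z up. Nothing stands beside its long sides, so fingers fit best closing along its x axis.
- camera_stand: Foot and yoke of the inspection camera, fixed to the worktop: dark round foot 90 mm across, aluminium yoke 74 mm wide (90 mm over its knobs), the tilt axis 75 mm above the worktop along the stand's y axis. Origin: centre of the foot's underside; at yaw 0 the camera leans to -x.
- camera_lens (a point): Centre of the front glass of the camera, 48 mm from the tilt axis, in the middle of a white ring light 58 mm across (housing included). Its z axis is the optical axis, pointing out of the lens, up and leaning 0.3 to 0.65 rad from vertical towards the stand's -x (the robot's side). The head (box 46 x 58 x 48 mm) sits stiffly in its yoke; leave it so.
- camera_focus (a point): The focus point: on the optical axis 100 mm in front of the front glass, in free air about 0.2 m above the worktop; same axes as camera_lens. The centre of the chuck's underside belongs here, with the chuck's z axis along this z axis.
Mind the look-alikes: they are no part of the job. What is shaped like the camera_stand but purple is not meant.

How it is judged:
On the way:
1. the chuck is gripped and lifted out of its pocket, clear of the rack (height (world z) of seaming_chuck above 0.05 m and contact force between seaming_chuck and the fingers above 1 N and contact force between seaming_chuck and rack below 0.1 N), for 0.2 s.
At the end, for the whole second after the job is handed in: Chuck held by the fingers alone, still (0.02 m/s, 0.15 rad/s), over 0.12 m up, clear of rack and camera; underside centre within 18 mm of the focus point and facing the lens, axes within 0.2 rad; the other two parts within 20 mm and the lens within 8 mm of where they were (distance between seaming_chuck and camera_focus below 0.018 m and angle between the z axis of seaming_chuck and the z axis of camera_focus, either way round below 0.2 rad and angle between seaming_chuck's own z axis and vertical below 1.2 rad and contact force between seaming_chuck and the fingers above 1 N and contact force between seaming_chuck and rack below 0.1 N and contact force between seaming_chuck and camera_stand below 0.1 N and height (world z) of seaming_chuck above 0.12 m and linear speed of seaming_chuck below 0.02 m/s and angular speed of seaming_chuck below 0.15 rad/s and distance of each of spare_chuck, seaming_roll_0 from where it was at the start of the episode below 0.02 m and distance of camera_lens from where it was at the start of the episode below 0.008 m); the arm keeps its last pose, push and grip.
It fails at once if the spare chuck or the seaming roll is displaced by more than 20 mm (not (distance of spare_chuck from where it was at the start of the episode below 0.02 m) or not (distance of seaming_roll_0 from where it was at the start of the episode below 0.02 m)).
It fails at once if the camera is shifted by more than 8 mm or touched with more than 0.5 N (not (distance of camera_lens from where it was at the start of the episode below 0.008 m) or contact force between camera_stand and the arm above 0.5 N or contact force between camera_stand and the fingers above 0.5 N or contact force between camera_stand and seaming_chuck above 0.5 N).
It also fails if it takes over 40 s, if anything falls off the work surface, if the arm or the gripper's body presses on something with over 40 N, if the wrist force passes 120 N, or if a joint passes its speed limit or range.

## Working session

There is one attempt and no reset: what is moved stays moved. The work goes in short steps, Python scripts to look and compute and a shell command to move; the robot and the scene stay as the last step left them, time stands still between calls to the robot, and variables do not carry over. Pictures are saved under pics/ and viewed, at most 10 in all, crops included, and the job is handed in when it is done.

```bash
mkdir -p pics; cat > h.py <<'E'
import numpy as np, cv2
from scipy.spatial.transform import Rotation as R
from plant import robot
def cal(n):
    c=robot.calibration(n); f=200/np.tan(np.radians(c["vertical_fov"])/2)
    K=np.array([[f,0,c["cx"]],[0,f,c["cy"]],[0,0,1]]); Rm=cv2.Rodrigues(np.array(c["rvec"],float))[0]
    return K,Rm,np.array(c["tvec"],float).ravel()
def cloud(n,depth):
    K,Rm,t=cal(n); v,u=np.mgrid[:400,:640]
    p=np.stack([(u-K[0,2])/K[0,0]*depth,(v-K[1,2])/K[1,1]*depth,depth],-1)
    return (p-t)@Rm   # world
def ray(n,u,v,z):
    K,Rm,t=cal(n); d=Rm.T@np.linalg.solve(K,[u,v,1]); c=-Rm.T@t
    return c+d*(z-c[2])/d[2]
def proj(n,P):
    K,Rm,t=cal(n); q=K@(Rm@np.asarray(P)+t); return q[:2]/q[2]
E
python3 - <<'E'
from h import *
for n in("side","top"):
    im,d=robot.snapshot(n); np.savez(f"{n}0.npz",im=im,d=d)
    cv2.imwrite(f"pics/{n}0.png",im[:,:,::-1]); K,Rm,t=cal(n); print(n,K[0,0],-Rm.T@t,Rm[2],(d>0).mean())
o=robot.get_obs(); print(o)
E
```

```text
side 363.7456428066946 [ 0.09225278 -0.5444652   0.6220034 ] [ 0.4631722   0.72558346 -0.50892058] 0.98127734375
top 381.0275299704681 [0.4492383  0.11426629 1.06621905] [ 0.11681522  0.00979513 -0.99310536] 0.9955625
{'time_s': 0.1, 'qpos': array([9.46309244e-01, 1.04645527e-01, 9.65331468e-02, 1.56388335e+00,
       1.26610657e-05, 1.35310226e+00]), 'qvel': array([-0.00051373, -0.00238724,  0.00243904,  0.00141134,  0.00014467,
        0.00010045]), 'tau': array([ 4.88441394e-03, -5.58209109e+01,  5.04719317e+01,  1.31452060e-02,
       -3.50983846e-04, -2.44859416e-05]), 'position': array([0.23718837, 0.55077249, 0.20488897]), 'ee_rot': array([-2.50910220e-04,  2.01996951e-01,  9.79385967e-01, -5.44728642e-04]), 'ft_force': array([-0.22016017, -0.02411111,  0.14593921]), 'moment': array([-0.0013041 , -0.01215246, -0.01405597]), 'grip_force': 0.0, 'opening': 0.9996107652235845}
```

View pics/side0.png

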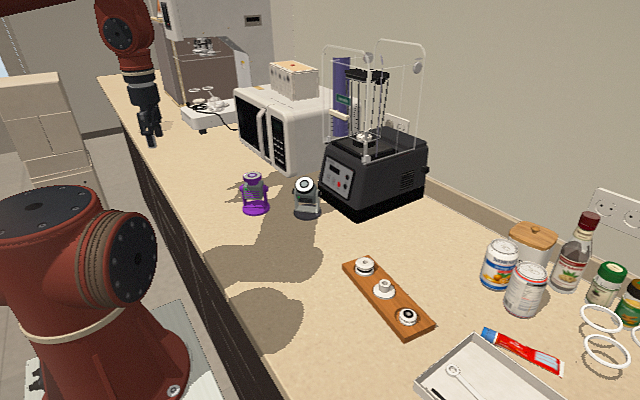

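View pics/top0.png

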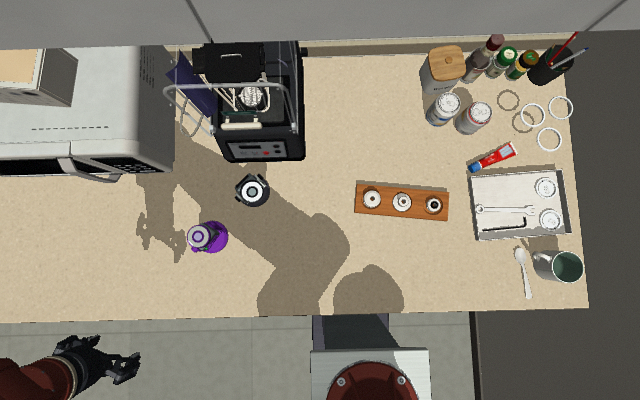

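The side view shows the rack with three parts at (365,265), (384,288) and (407,317). In the top view they are at (372,199), (402,201) and (433,204). There are two camera stands: a dark/aluminium one at side (306,195), top (252,191), and a purple decoy at side (255,190), top (203,237).

Candidates for the chuck:
- Side (365,265): probably the banded cylinder.
- Side (384,288): looks stepped, so the spare.
- Side (407,317): black ring on top, so the roll.

I'll check with one crop and measure.

```bash
python3 - <<'E'
from h import *
S=np.load("side0.npz");T=np.load("top0.npz")
a=cv2.resize(S["im"][245:345,335:445],None,fx=5,fy=5,interpolation=cv2.INTER_CUBIC)[:500]
b=cv2.resize(S["im"][165:225,280:330],None,fx=5,fy=5,interpolation=cv2.INTER_CUBIC)
can=np.zeros((560,800,3),np.uint8); can[:500,:550]=a; can[:300,550:800]=b
b=cv2.resize(T["im"][165:215,227:277],None,fx=5,fy=5,interpolation=cv2.INTER_CUBIC); can[305:555,550:800]=b
cv2.imwrite("pics/crop.png",can[:,:,::-1])
# rack from top: brown mask
P=cloud("top",T["d"]); 
hsv=cv2.cvtColor(T["im"],cv2.COLOR_RGB2HSV); m=((hsv[...,1]>120)&(hsv[...,0]<20)).astype(np.uint8); m[:, :340]=0;m[:,460:]=0;m[:170]=0;m[230:]=0
pts=np.argwhere(m)[:,::-1]; W=np.array([ray("top",u,v,.018)[:2] for u,v in pts])
print("rack",cv2.minAreaRect(W.astype(np.float32)), P[m>0][:,2].mean())
# parts from depth
for n,D in(("top",T),("side",S)):
    Q=cloud(n,D["d"]); 
    k=(Q[...,2]>.026)&(Q[...,2]<.1)&(abs(Q[...,0]-.45)<.25)&(abs(Q[...,1])<.4)
    nn,l,st,c=cv2.connectedComponentsWithStats(k.astype(np.uint8))
    for i in range(1,nn):
        if st[i,4]>25:
            q=Q[l==i]; print(n,c[i].round(),st[i,4],q.min(0).round(3),q.max(0).round(3),np.percentile(q[:,2],90).round(3))
for u,v in((372,199),(402,201),(433,204),(252,191)): print(ray("top",u,v,.04),P[v,u])
E
```

```text
rack ((0.5458125472068787, -0.10348828136920929), (0.2560136914253235, 0.08085939288139343), 83.03749084472656) 0.021138633302304304
top [266. 156.] 699 [0.668 0.158 0.026] [0.7   0.381 0.099] 0.094
top [249. 180.] 149 [0.578 0.268 0.037] [0.631 0.344 0.1  ] 0.096
top [372. 198.] 212 [ 0.535 -0.042  0.029] [0.579 0.002 0.046] 0.043
top [239. 198.] 58 [0.555 0.32  0.036] [0.577 0.342 0.098] 0.091
top [402. 201.] 79 [ 0.528 -0.116  0.026] [ 0.561 -0.087  0.046] 0.044
top [434. 205.] 65 [ 0.52  -0.204  0.026] [ 0.55  -0.173  0.034] 0.03
top [215. 231.] 113 [0.458 0.39  0.026] [0.502 0.4   0.098] 0.095
top [499. 238.] 32 [ 0.435 -0.393  0.026] [ 0.442 -0.323  0.032] 0.031
side [333. 197.] 1372 [0.553 0.156 0.026] [0.7   0.371 0.1  ] 0.092
side [261. 193.] 154 [0.456 0.387 0.026] [0.503 0.4   0.098] 0.091
side [365. 264.] 227 [ 0.533 -0.043  0.026] [0.578 0.002 0.046] 0.043
side [384. 285.] 144 [ 0.53  -0.117  0.026] [ 0.559 -0.088  0.046] 0.045
side [408. 314.] 153 [ 0.518 -0.208  0.026] [ 0.552 -0.173  0.032] 0.029
side [494. 333.] 98 [ 0.628 -0.339  0.026] [ 0.655 -0.299  0.03 ] 0.029
side [463. 360.] 333 [ 0.433 -0.399  0.026] [ 0.616 -0.295  0.032] 0.031
[ 0.55388322 -0.02017066  0.04      ] [ 0.55694209 -0.02410038  0.01000266]
[ 0.54610275 -0.10072048  0.04      ] [ 0.54921889 -0.10763661  0.00698649]
[ 0.53556871 -0.18351856  0.04      ] [ 0.53797462 -0.19181742  0.01140068]
[0.58526371 0.30470613 0.04      ] [0.57487981 0.29016836 0.1183394 ]
```

View pics/crop.png

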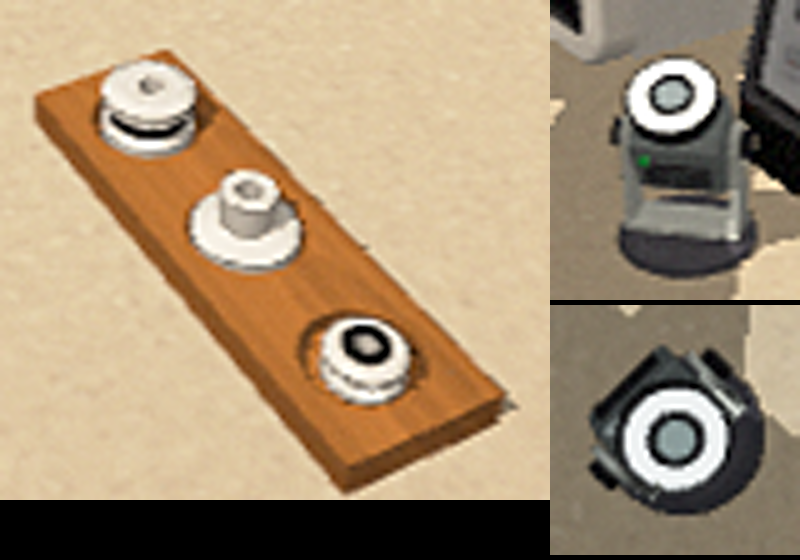

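The crop confirms it: the part at side (365,265), top (372,199), is the black-banded cylinder. The middle part is the stepped spare and the far one is the roll. The lens ring of the real camera is at about side (306,185), top (252,191). Next I'll measure the lens pose.

```bash
python3 - <<'E'
from h import *
def ringell(im,box):
    x0,x1,y0,y1=box; g=cv2.cvtColor(im[y0:y1,x0:x1],cv2.COLOR_RGB2GRAY)
    big=cv2.resize(g,None,fx=8,fy=8,interpolation=cv2.INTER_CUBIC)
    cs,_=cv2.findContours((big>185).astype(np.uint8),cv2.RETR_EXTERNAL,cv2.CHAIN_APPROX_NONE)
    c=max(cs,key=cv2.contourArea); (cx,cy),ax,an=cv2.fitEllipse(c)
    return np.array([(cx+.5)/8-.5+x0,(cy+.5)/8-.5+y0]),np.array(ax)/8,an
rs={}
for n,box in(("side",(292,320,172,197)),("top",(236,268,176,207))):
    D=np.load(n+"0.npz"); c,ax,an=ringell(D["im"],box); print(n,c,ax,an); rs[n]=c
    Q=cloud(n,D["d"]); v,u=np.mgrid[:400,:640]; r=np.hypot(u-c[0],v-c[1])
    g=cv2.cvtColor(D["im"],cv2.COLOR_RGB2GRAY); k=(g>200)&(r<ax[1]/2)
    q=Q[k]; q=q[abs(q[:,2]-np.median(q[:,2]))<.03]; m=q.mean(0)
    for _ in range(3):
        w=np.linalg.svd(q-q.mean(0))[2][2]; w*=np.sign(w[2]); e=(q-q.mean(0))@w; q=q[abs(e)<2*e.std()+1e-4]
    print(" plane",len(q),q.mean(0),w,e.std(), "lean",np.arccos(w[2]),"az",np.degrees(np.arctan2(w[1],w[0])))
    # normal from ellipse: rays of ellipse cone, two solutions
    K,Rm,t=cal(n); d=np.linalg.solve(K,[*c,1]); d/=np.linalg.norm(d)
    tilt=np.arccos(ax.min()/ax.max()); # minor axis direction
    ang=np.radians(an); mi=np.array([np.cos(ang),np.sin(ang),0]) # first axis (width)=minor
    mi=mi-d*(mi@d); mi/=np.linalg.norm(mi)
    for s in(1,-1):
        N=Rm.T@(-d*np.cos(tilt)+s*mi*np.sin(tilt)); print("  ell normal",N)
Ps=[K@np.c_[Rm,t] for K,Rm,t in (cal("side"),cal("top"))]
X=cv2.triangulatePoints(Ps[0],Ps[1],rs["side"].reshape(2,1),rs["top"].reshape(2,1))[:,0]; X=X[:3]/X[3]
print("lens",X,proj("side",X),proj("top",X))
# foot: points near table, dark, around
D=np.load("top0.npz");Q=cloud("top",D["d"]);Sd=np.load("side0.npz");Qs=cloud("side",Sd["d"])
for n,D,Q in(("top",D,Q),("side",Sd,Qs)):
    k=(np.hypot(Q[...,0]-.585,Q[...,1]-.30)<.1)&(Q[...,2]<.03)
    g=cv2.cvtColor(D["im"],cv2.COLOR_RGB2HSV)
    kk=k&(Q[...,2]>.006); q=Q[kk]; print(n,"foot",len(q),q.min(0),q.max(0)) 
    kk=k&(g[...,2]<75); q=Q[kk]; print(n,"dark",len(q),q.min(0),q.max(0),cv2.minEnclosingCircle(q[:,:2].astype(np.float32)))
E
```

```text
side [303.87955379 183.63769436] [13.95081806 17.33523941] 76.11015319824219
 plane 123 [0.57389504 0.29145095 0.11892322] [-0.35264556 -0.33160636  0.87503047] 0.0014596446898575437 lean 0.5052975619863218 az -136.76116039063305
  ell normal [-0.38821136 -0.91033599 -0.14345847]
  ell normal [-0.32342076 -0.32642639  0.88816937]
top [251.63655281 191.30395317] [19.37377548 20.19338608] 65.45643615722656
 plane 182 [0.5739639  0.29148996 0.11822409] [-0.34636026 -0.33057222  0.87792744] 0.0016088538724581527 lean 0.4992801769005342 az -136.33606239484354
  ell normal [-0.37909921 -0.28035309  0.88186503]
  ell normal [ 0.13261048 -0.0686101   0.98879073]
lens [0.57369614 0.29124582 0.1186503 ] [304.04658741 183.6259186 ] [251.55254675 191.46412491]
top foot 283 [0.5180356  0.20702661 0.00600276] [0.67337657 0.39249605 0.02869682]
top dark 249 [ 0.54685094  0.25052998 -0.0011252 ] [0.67337657 0.35997991 0.02869682] ((0.6182900667190552, 0.2997155785560608), 0.07284248620271683)
side foot 447 [0.54582833 0.25111122 0.00614734] [0.67476664 0.34782324 0.02981378]
side dark 291 [0.54522655 0.25111122 0.00243257] [0.67476664 0.34480547 0.02970157] ((0.6164527535438538, 0.2986442744731903), 0.07214666903018951)
```

The two views agree: lens at (0.574, 0.291, 0.119), axis (-0.348, -0.331, 0.877). Next I'll work out how far to move to hover over the chuck.

```bash
cat >> h.py <<'E'
LENS=np.array([.5738,.2913,.1185]); N=np.array([-.348,-.331,.877]); N/=np.linalg.norm(N)
def pose():
    o=robot.get_obs(); q=o["ee_rot"]; return o["position"],R.from_quat([q[1],q[2],q[3],q[0]]),o
def go(P,Rt):
    p,r,o=pose(); print("off cm",(r.inv().apply(np.array(P)-p)*100).round(2),"turn",np.degrees((r.inv()*Rt).as_rotvec()).round(2))
a=np.radians(83.04-90); rx=np.array([np.cos(a),np.sin(a),0])
def grasps():
    for s in(1,-1):
        y=s*rx; z=np.array([0,0,-1.]); yield R.from_matrix(np.c_[np.cross(y,z),y,z])
E
python3 - <<'E'
from h import *
p,r,o=pose(); print(r.as_matrix().round(3))
for g in grasps(): go([.556,-.020,.15],g)
E
```

```text
[[-0.918  0.396 -0.001]
 [ 0.396  0.918 -0.001]
 [ 0.    -0.001 -1.   ]]
off cm [-51.86 -39.8    5.52] turn [-7.000e-02  3.000e-02  7.365e+01]
off cm [-51.86 -39.8    5.52] turn [-3.0000e-02 -7.0000e-02 -1.0635e+02]
```

```bash
python3 -m pendant '[{"offset":[-3,-2,0],"turn":[0,0,5],"grip":7},{"offset":[-6,-4.5,0],"turn":[0,0,10],"grip":7},{"offset":[-9,-7,0],"turn":[0,0,15],"grip":7},{"offset":[-12,-9,0],"turn":[0,0,20],"grip":7},{"offset":[-15,-11.5,0],"turn":[0,0,25],"grip":7},{"offset":[-18,-14,0],"turn":[0,0,30],"grip":7},{"offset":[-21,-16,0],"turn":[0,0,35],"grip":7},{"offset":[-24,-18.5,0],"turn":[0,0,40],"grip":7}]' 40; python3 - <<'E'
from h import *
p,r,o=pose(); print(o["qpos"].round(2),o["time_s"])
go([.556,-.020,.15],next(grasps()))
E
```

```text
time_s: 0.77
position: [0.3851, 0.2848, 0.2053]
ee_rot: [-0.0, 0.527, 0.85, 0.0]
ft_force: [1.0, 0.1, 0.5]
opening: 0.823
grip_force: 0.0
[ 0.36 -0.27 -0.26  1.58  0.    1.47] 0.7667
off cm [-34.9    1.72   5.53] turn [ 1.000e-02 -1.000e-02  3.342e+01]
```

```bash
python3 -m pendant '[{"offset":[-4,0.2,0],"turn":[0,0,4],"grip":7},{"offset":[-8,0.4,0],"turn":[0,0,8],"grip":7},{"offset":[-12,0.6,0],"turn":[0,0,12.5],"grip":7},{"offset":[-16,0.8,1],"turn":[0,0,17],"grip":7},{"offset":[-20,1,2],"turn":[0,0,21],"grip":7},{"offset":[-24,1.2,3],"turn":[0,0,25],"grip":7},{"offset":[-28,1.4,4],"turn":[0,0,29],"grip":7},{"offset":[-31,1.6,5],"turn":[0,0,33.4],"grip":7}]'; python3 -m pendant '[{"offset":[-2,0,0],"turn":[0,0,0],"grip":7},{"offset":[-3.5,0,0],"turn":[0,0,0],"grip":7},{"offset":[-3.5,0,0],"turn":[0,0,0],"grip":7},{"offset":[-3.5,0,0],"turn":[0,0,0],"grip":7}]'; python3 - <<'E'
from h import *
p,r,o=pose(); print(o["qpos"].round(2),o["time_s"])
go([.556,-.0205,.06],next(grasps()))
go([.556,-.0205,.0185],next(grasps()))
E
```

```text
time_s: 1.43
position: [0.539, 0.0135, 0.1547]
ee_rot: [0.0, 0.749, 0.663, -0.0]
ft_force: [-0.1, 0.4, 0.0]
opening: 0.821
grip_force: 0.0
time_s: 1.77
position: [0.5339, -0.0187, 0.1553]
ee_rot: [-0.0, 0.748, 0.664, -0.0]
ft_force: [-0.3, 0.7, -0.1]
opening: 0.817
grip_force: 0.0
[-0.28 -0.1  -0.2   1.47  0.    1.41] 1.7667
off cm [0.08 2.23 9.52] turn [-0.04 -0.02  0.16]
off cm [ 0.07  2.23 13.67] turn [-0.04 -0.02  0.16]
```

```bash
python3 -m pendant '[{"offset":[0,2.2,0],"turn":[0,0,0],"grip":7},{"offset":[0.1,2.2,3],"turn":[0,0,0],"grip":7},{"offset":[0.1,2.2,6],"turn":[0,0,0],"grip":7},{"offset":[0.1,2.2,9],"turn":[0,0,0],"grip":7},{"offset":[0.1,2.2,9.5],"turn":[0,0,0],"grip":7},{"offset":[0.1,2.2,9.5],"turn":[0,0,0],"grip":7}]'; python3 - <<'E'
from h import *
go([.556,-.0205,.0185],next(grasps()))
im,d=robot.snapshot("side"); cv2.imwrite("pics/s1.png",cv2.resize(im[150:350,280:480],None,fx=3,fy=3)[:,:,::-1])
E
```

```text
time_s: 2.27
position: [0.5543, -0.0184, 0.0588]
ee_rot: [-0.002, 0.747, 0.665, -0.001]
ft_force: [-0.3, -0.3, 0.7]
opening: 0.818
grip_force: 0.0
off cm [-0.2   0.21  4.03] turn [-0.23 -0.05  0.32]
```

View pics/s1.png

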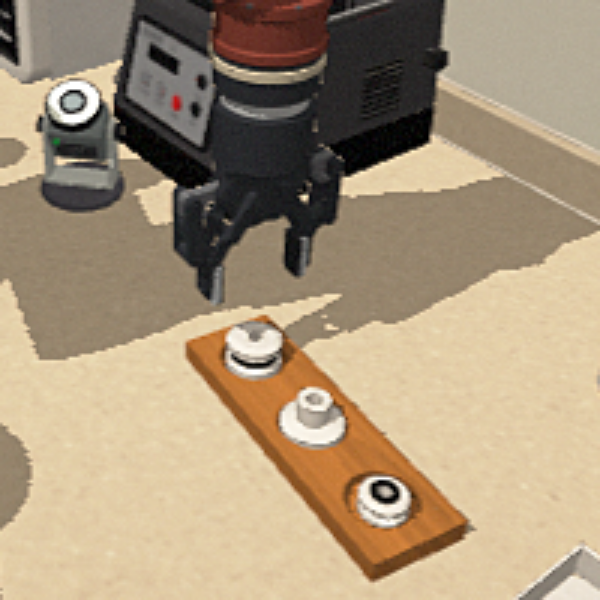

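The picture shows both fingertips at crop (215,300) and (298,272), straddling the chuck at (253,340), whose band is visible. They look a little high, so I'll check by projection.

```bash
python3 - <<'E'
from h import *
p,r,o=pose(); y=r.as_matrix()[:,1]
for z in(0.059,.066,.075,.085):
  print(z,[((proj("side",[*(p[:2]+s*.035*y[:2]),z])-[280,150])*3).round() for s in(1,-1,0)])
print("chuck top",(proj("side",[.556,-.0205,.041])-[280,150])*3)
im,d=robot.snapshot("side");Q=cloud("side",d)
k=(Q[...,2]>.05)&(Q[...,2]<.11)&(abs(Q[...,0]-.556)<.09)&(abs(Q[...,1]+.02)<.05)
q=Q[k]; s=(q-p)@y
for lo,hi in((-.06,0),(0,.06)):
  w=q[(s>lo)&(s<hi)]; w=w[w[:,2]<w[:,2].min()+.02]; print(len(w),w.min(0),w.max(0),((w-p)@y).min(),((w-p)@y).max(),((w-p)@r.as_matrix()[:,0]).min(),((w-p)@r.as_matrix()[:,0]).max())
E
```

```text
0.059 [array([290., 306.]), array([217., 331.]), array([254., 318.])]
0.066 [array([291., 299.]), array([217., 324.]), array([254., 311.])]
0.075 [array([291., 290.]), array([217., 315.]), array([255., 303.])]
0.085 [array([292., 280.]), array([218., 305.]), array([256., 293.])]
chuck top [254.45453454 336.43078579]
27 [ 0.50670072 -0.02605913  0.09767442] [ 0.51777215 -0.00497803  0.10990696] -0.04961327581948596 -0.03718903518605463 -0.012000862865955086 0.008443070326715823
38 [ 0.58773411 -0.03373305  0.09621307] [ 0.60263977 -0.01272305  0.1096712 ] 0.031852125491939755 0.04790699843000351 -0.010299468190054544 0.010214640713240686
```

The tips appear about 2 cm higher than the reported TCP implies. I'll half-close in the air, wait for it to settle, and measure again.

```bash
python3 -m pendant '[{"offset":[-0.2,0.2,0],"turn":[0,0,0],"grip":4.8},{"offset":[-0.2,0.2,0],"turn":[0,0,0],"grip":4.8},{"offset":[-0.2,0.2,0],"turn":[0,0,0],"grip":4.8},{"offset":[-0.2,0.2,0],"turn":[0,0,0],"grip":4.8},{"offset":[-0.2,0.2,0],"turn":[0,0,0],"grip":4.8},{"offset":[-0.2,0.2,0],"turn":[0,0,0],"grip":4.8}]'; python3 - <<'E'
from h import *
p,r,o=pose(); print(p,o["qvel"].round(3)); y=r.as_matrix()[:,1]
im,d=robot.snapshot("side");Q=cloud("side",d); cv2.imwrite("pics/s2.png",cv2.resize(im[200:290,320:410],None,fx=6,fy=6,interpolation=cv2.INTER_NEAREST)[:,:,::-1])
for z in(.05,.06,.07,.08,.09): print(z,[((proj("side",[*(p[:2]+s*.024*y[:2]),z])-[320,200])*6).round() for s in(1,-1)])
k=(Q[...,2]>.045)&(Q[...,2]<.2)&(abs(Q[...,0]-.556)<.09)&(abs(Q[...,1]+.02)<.03)
for z in np.arange(.045,.11,.008):
  w=Q[k&(Q[...,2]>z)&(Q[...,2]<z+.008)]; print(z.round(3),len(w))
E
```

```text
time_s: 2.87
position: [0.5579, -0.0222, 0.0608]
ee_rot: [0.0, 0.747, 0.664, 0.0]
ft_force: [-0.1, -0.6, -0.8]
opening: 0.561
grip_force: 0.0
[ 0.55788205 -0.02217635  0.06081396] [-0.     0.002 -0.004 -0.002  0.001 -0.001]
0.05 [array([326., 339.]), array([226., 374.])]
0.06 [array([327., 319.]), array([227., 355.])]
0.07 [array([329., 300.]), array([227., 335.])]
0.08 [array([330., 280.]), array([228., 315.])]
0.09 [array([332., 260.]), array([229., 295.])]
0.045 2
0.053 0
0.061 0
0.069 0
0.077 0
0.085 5
0.093 38
0.101 49
0.109 48
```

View pics/s2.png

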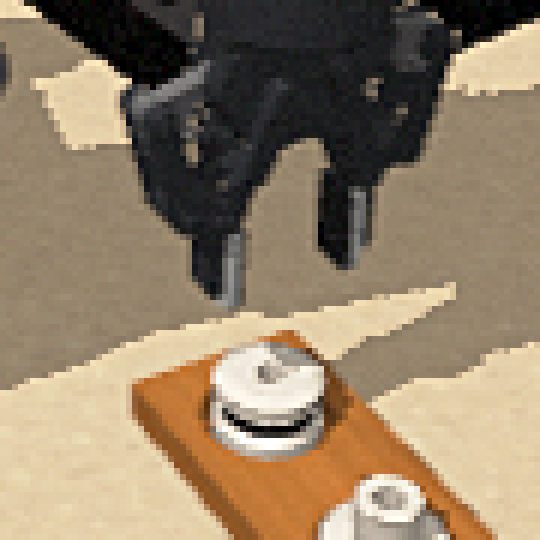

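The tips show at crop (232,305) and (350,265), so their true height is about 0.086, while the chuck top is at (268,372). The real tips are about 2.5 cm above the reported TCP. I'll open to 6.8, descend gently with a force check, and measure again.

```bash
python3 -m pendant '[{"offset":[0.15,-0.2,0],"turn":[0,0,0],"grip":6.8},{"offset":[0.15,-0.2,0],"turn":[0,0,0],"grip":6.8},{"offset":[0.15,-0.2,1],"turn":[0,0,0],"grip":6.8},{"offset":[0.15,-0.2,2],"turn":[0,0,0],"grip":6.8},{"offset":[0.15,-0.2,3],"turn":[0,0,0],"grip":6.8},{"offset":[0.15,-0.2,4],"turn":[0,0,0],"grip":6.8},{"offset":[0.15,-0.2,4.2],"turn":[0,0,0],"grip":6.8},{"offset":[0.15,-0.2,4.2],"turn":[0,0,0],"grip":6.8}]'; python3 - <<'E'
from h import *
p,r,o=pose(); print(p,o["ft_force"]); y=r.as_matrix()[:,1]
im,d=robot.snapshot("side"); cv2.imwrite("pics/s3.png",cv2.resize(im[200:290,320:410],None,fx=6,fy=6,interpolation=cv2.INTER_NEAREST)[:,:,::-1])
for z in(.02,.03,.04,.05): print(z,[((proj("side",[*(p[:2]+s*.034*y[:2]),z])-[320,200])*6).round() for s in(1,-1)])
E
```

```text
time_s: 3.58
position: [0.5549, -0.0201, 0.017]
ee_rot: [-0.001, 0.747, 0.665, -0.001]
ft_force: [-1.0, -0.8, 0.5]
opening: 0.793
grip_force: 0.0
[ 0.55490711 -0.02010782  0.01701296] [-0.9538312  -0.76706879  0.46363815]
0.02 [array([333., 388.]), array([193., 439.])]
0.03 [array([334., 369.]), array([194., 420.])]
0.04 [array([336., 350.]), array([194., 401.])]
0.05 [array([337., 331.]), array([195., 381.])]
```

View pics/s3.png

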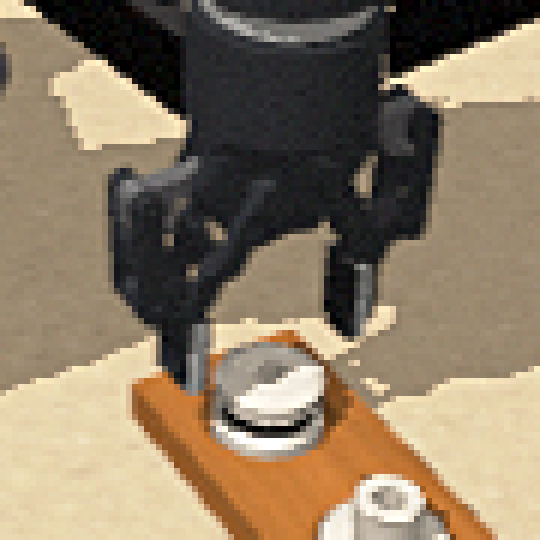

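Tips are now at crop (190,395) and (352,338), height about 0.045, centred either side of the chuck, with no contact. I'll go down another 1.7 cm and close.

```bash
python3 -m pendant '[{"offset":[0,0,0.6],"turn":[0,0,0],"grip":6.4},{"offset":[0,0.05,1.2],"turn":[0,0,0],"grip":6.4},{"offset":[0,0.05,1.7],"turn":[0,0,0],"grip":6.4},{"offset":[0,0.05,1.7],"turn":[0,0,0],"grip":6.4},{"offset":[0,0.05,1.7],"turn":[0,0,0],"grip":6.4}]' 70; python3 -m pendant '[{"offset":[0,0,0],"turn":[0,0,0],"grip":5},{"offset":[0,0,0],"turn":[0,0,0],"grip":4.5},{"offset":[0,0,0],"turn":[0,0,0],"grip":3.8},{"offset":[0,0,0],"turn":[0,0,0],"grip":3.8},{"offset":[0,0,0],"turn":[0,0,0],"grip":3.8},{"offset":[0,0,0],"turn":[0,0,0],"grip":3.8},{"offset":[0,0,0],"turn":[0,0,0],"grip":3.8},{"offset":[0,0,0],"turn":[0,0,0],"grip":3.8}]' 70
```

```text
time_s: 4.05
position: [0.5561, -0.0203, 0.0011]
ee_rot: [-0.0, 0.747, 0.665, -0.0]
ft_force: [-0.0, 0.2, -0.8]
opening: 0.748
grip_force: 0.0
time_s: 4.72
position: [0.5571, -0.0206, 0.0026]
ee_rot: [0.001, 0.747, 0.665, 0.0]
ft_force: [-2.6, -0.7, 4.8]
opening: 0.492
grip_force: 71.0
```

```bash
python3 -m pendant '[{"offset":[0,0,-1],"turn":[0,0,0],"grip":3.8},{"offset":[0,0,-2.5],"turn":[0,0,0],"grip":3.8},{"offset":[0,0,-5],"turn":[0,0,0],"grip":3.8},{"offset":[0,0,-8],"turn":[0,0,0],"grip":3.8},{"offset":[0,0,-11],"turn":[0,0,0],"grip":3.8},{"offset":[0,0,-14],"turn":[0,0,0],"grip":3.8},{"offset":[0,0,-16],"turn":[0,0,0],"grip":3.8},{"offset":[0,0,-16],"turn":[0,0,0],"grip":3.8}]'; python3 -m pendant '[{"offset":[0,0,0],"turn":[0,0,0],"grip":3.8},{"offset":[0,0,0],"turn":[0,0,0],"grip":3.8}]'; python3 - <<'E'
from h import *
p,r,o=pose(); print(p)
im,d=robot.snapshot("side"); np.savez("s4.npz",im=im,d=d)
u,v=proj("side",[p[0],p[1],p[2]+.02]).astype(int); print(u,v)
cv2.imwrite("pics/s4.png",cv2.resize(im[v-50:v+50,u-50:u+50],None,fx=6,fy=6,interpolation=cv2.INTER_NEAREST)[:,:,::-1])
for z in np.arange(p[2]-.03,p[2]+.05,.01): print(z.round(3),((proj("side",[p[0],p[1],z])-[u-50,v-50])*6).round())
E
```

```text
time_s: 5.38
position: [0.5587, -0.0211, 0.1674]
ee_rot: [0.003, 0.747, 0.665, 0.002]
ft_force: [0.3, -0.3, -1.6]
opening: 0.495
grip_force: 71.2
time_s: 5.55
position: [0.556, -0.0203, 0.1607]
ee_rot: [-0.001, 0.747, 0.665, -0.0]
ft_force: [0.5, -0.5, -2.6]
opening: 0.494
grip_force: 71.2
[ 0.55599138 -0.0203238   0.16066831]
367 213
0.131 [297. 415.]
0.141 [299. 393.]
0.151 [300. 372.]
0.161 [301. 350.]
0.171 [303. 328.]
0.181 [304. 306.]
0.191 [305. 283.]
0.201 [307. 260.]
0.211 [308. 237.]
```

View pics/s4.png

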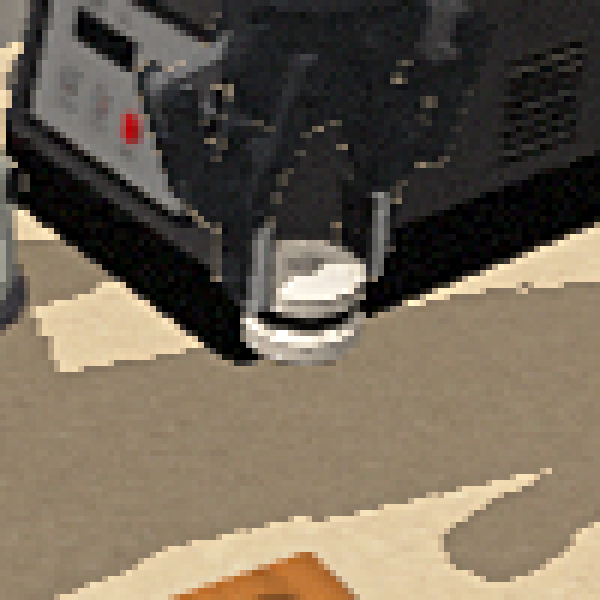

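The chuck is held upright and clear of the rack, with its bottom edge at crop (303,363). That puts the underside 6.5 mm behind the reported TCP. Next is a waypoint 7 cm out along the lens axis beyond the final pose.

```bash
cat >> h.py <<'E'
def target():
    p,r,o=pose(); z=r.as_matrix()[:,2]; c=np.cross(z,-N); s=np.linalg.norm(c)
    return R.from_rotvec(c/s*np.arctan2(s,z@-N))*r
E
python3 - <<'E'
from h import *
Rt=target(); go(LENS+.1765*N,Rt); go(LENS+.1065*N,Rt); print(pose()[2]["qpos"].round(2))
E
```

```text
off cm [ 24.64  -7.28 -11.29] turn [-18.47  22.06  -0.  ]
off cm [27.22 -5.12 -5.16] turn [-18.47  22.06  -0.  ]
[-0.27 -0.03 -0.12  1.48  0.    1.42]
```

```bash
python3 -m pendant '[{"offset":[1,-0.5,-2],"turn":[-1,1,0],"grip":3.8},{"offset":[3,-1,-4],"turn":[-2,3,0],"grip":3.8},{"offset":[5.5,-1.5,-6],"turn":[-4,5,0],"grip":3.8},{"offset":[8,-2.3,-8],"turn":[-6,7,0],"grip":3.8},{"offset":[10.5,-3,-9.5],"turn":[-8,9.5,0],"grip":3.8},{"offset":[13,-3.8,-11],"turn":[-10,12,0],"grip":3.8},{"offset":[15.5,-4.6,-11.3],"turn":[-12,14,0],"grip":3.8},{"offset":[18,-5.3,-11.3],"turn":[-14,16.5,0],"grip":3.8}]'; python3 - <<'E'
from h import *
go(LENS+.1765*N,target()); print(pose()[2]["qpos"].round(2))
E
```

```text
time_s: 6.27
position: [0.5246, 0.1656, 0.2748]
ee_rot: [-0.004, 0.734, 0.653, 0.189]
ft_force: [0.3, 0.3, -2.0]
opening: 0.492
grip_force: 71.5
off cm [ 6.29 -2.2   1.51] turn [-4.27  5.47 -0.  ]
[-0.11 -0.47 -0.33  1.45  0.28  1.61]
```

```bash
python3 -m pendant '[{"offset":[2,-0.7,0.5],"turn":[-1.5,2,0],"grip":3.8},{"offset":[4,-1.5,1],"turn":[-3,4,0],"grip":3.8},{"offset":[5.5,-2,1.4],"turn":[-4,5.3,0],"grip":3.8},{"offset":[6.1,-2.1,1.5],"turn":[-4.2,5.3,0],"grip":3.8},{"offset":[6.1,-2.1,1.5],"turn":[-4.2,5.3,0],"grip":3.8},{"offset":[6.1,-2.1,1.5],"turn":[-4.2,5.3,0],"grip":3.8},{"offset":[6.1,-2.1,1.5],"turn":[-4.2,5.3,0],"grip":3.8}]'; python3 - <<'E'
from h import *
go(LENS+.1765*N,target()); go(LENS+.1065*N,target()); print(pose()[2]["qpos"].round(2))
E
```

```text
time_s: 6.85
position: [0.5138, 0.2291, 0.2724]
ee_rot: [-0.008, 0.724, 0.644, 0.245]
ft_force: [-0.3, 0.5, -2.0]
opening: 0.494
grip_force: 71.5
off cm [ 0.38 -0.17  0.  ] turn [-0.2   0.33 -0.  ]
off cm [ 0.42 -0.14  7.  ] turn [-0.2   0.33 -0.  ]
[-0.02 -0.6  -0.47  1.34  0.34  1.73]
```

```bash
python3 -m pendant '[{"offset":[0.4,-0.1,1.5],"turn":[-0.2,0.3,0],"grip":3.8},{"offset":[0.4,-0.1,3],"turn":[-0.2,0.3,0],"grip":3.8},{"offset":[0.4,-0.1,4.5],"turn":[-0.2,0.3,0],"grip":3.8},{"offset":[0.4,-0.1,6],"turn":[-0.2,0.3,0],"grip":3.8},{"offset":[0.4,-0.1,6.5],"turn":[-0.2,0.3,0],"grip":3.8},{"offset":[0.4,-0.1,6.5],"turn":[-0.2,0.3,0],"grip":3.8},{"offset":[0.4,-0.1,6.5],"turn":[-0.2,0.3,0],"grip":3.8},{"offset":[0.4,-0.1,6.5],"turn":[-0.2,0.3,0],"grip":3.8}]'; python3 - <<'E'
from h import *
go(LENS+.1065*N,target())
im,d=robot.snapshot("side"); np.savez("s5.npz",im=im,d=d)
F=LENS+.1*N
x0,y0=275,100
can=cv2.resize(im[y0:y0+110,x0:x0+110],None,fx=5,fy=5,interpolation=cv2.INTER_CUBIC)[:,:,::-1].copy()
pr=lambda P:tuple(int(x) for x in ((proj("side",P)-[x0,y0]+.5)*5))
a=np.cross(N,[1,0,0]);a/=np.linalg.norm(a);b=np.cross(N,a)
for h,c in((0,(0,0,255)),(.033,(0,255,0))):
    for t in np.arange(0,2*np.pi,np.pi/12): cv2.circle(can,pr(F+h*N+.0225*(a*np.cos(t)+b*np.sin(t))),1,c,-1)
cv2.circle(can,pr(LENS),3,(255,0,0),-1); cv2.imwrite("pics/s5.png",can)
p,r,o=pose(); print(p,o["qvel"].round(3))
E
```

```text
time_s: 7.52
position: [0.5356, 0.2545, 0.2179]
ee_rot: [-0.008, 0.724, 0.644, 0.249]
ft_force: [-0.2, -0.4, -1.9]
opening: 0.493
grip_force: 71.6
off cm [-0.07 -0.11  0.61] turn [ 0.11 -0.03  0.  ]
[0.53564908 0.25451373 0.21802809] [ 0.002 -0.006 -0.002 -0.003 -0.     0.001]
```

View pics/s5.png

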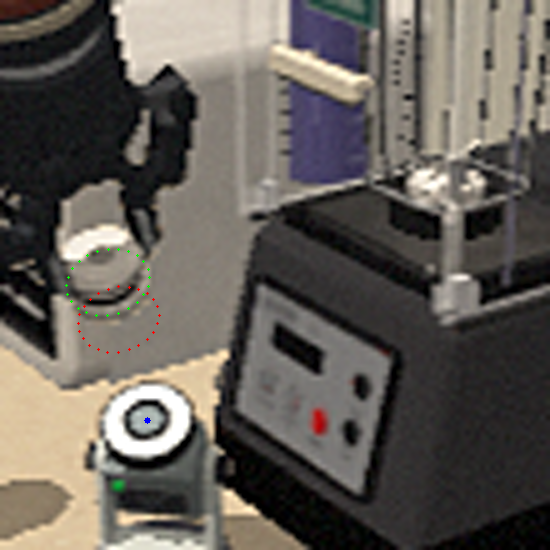

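The chuck's top face is at crop (95,243), but the target is about (108,282). The lens is where I measured it, at (147,420). So the chuck is roughly 3 cm too far out, and I'll measure it from depth.

```bash
python3 - <<'E'
from h import *
p,r,o=pose(); z=r.as_matrix()[:,2]
def ana(f,p,z,c0,n):
    D=np.load(f); Q=cloud("side",D["d"]); im=D["im"]; hs=cv2.cvtColor(im,cv2.COLOR_RGB2HSV)
    rel=Q-c0; ax=rel@n; rad=np.linalg.norm(rel-ax[...,None]*n,axis=-1)
    k=(abs(ax)<.08)&(rad<.028)&(D["d"]>0)
    for lo in np.arange(-.03,.08,.005):
        w=k&(ax>=lo)&(ax<lo+.005)
        if w.sum()>2: print(lo.round(3),w.sum(),"V",np.median(hs[...,2][w]),"rad",rad[w].mean().round(3), "pix",np.argwhere(w).mean(0).round(1)[::-1])
print("lifted"); ana("s4.npz",p,z,np.array([.556,-.0203,.1672]),np.array([0,0,1.]))
print("now"); ana("s5.npz",p,z,p+.0065*N,N)
E
```

```text
lifted
0.0 16 V 140.0 rad 0.022 pix [367.3 222.2]
0.005 40 V 173.0 rad 0.022 pix [367.3 220.4]
0.01 51 V 227.0 rad 0.021 pix [367.5 218. ]
0.015 31 V 28.0 rad 0.02 pix [367.7 216.5]
0.02 20 V 82.5 rad 0.021 pix [368.8 214.8]
0.025 36 V 141.0 rad 0.021 pix [369.9 212.1]
0.03 152 V 169.5 rad 0.016 pix [370.  207.7]
0.035 19 V 62.0 rad 0.022 pix [373.4 204.1]
0.04 20 V 35.5 rad 0.023 pix [373.  202.7]
0.045 19 V 32.0 rad 0.023 pix [374.2 200.6]
0.05 17 V 26.0 rad 0.023 pix [374.5 198.3]
0.055 20 V 29.5 rad 0.023 pix [374.9 196. ]
0.06 17 V 32.0 rad 0.023 pix [377.  193.9]
0.065 14 V 27.5 rad 0.024 pix [375.9 192.2]
0.07 29 V 29.0 rad 0.025 pix [373.3 189.6]
0.075 17 V 28.0 rad 0.024 pix [370.9 189.1]
now
0.0 10 V 143.5 rad 0.021 pix [298.3 162.7]
0.005 15 V 110.0 rad 0.022 pix [296.7 161.7]
0.01 39 V 137.0 rad 0.02 pix [298.4 159.8]
0.015 12 V 66.0 rad 0.018 pix [297.  158.3]
0.02 9 V 98.0 rad 0.015 pix [296.6 155.4]
0.025 34 V 100.5 rad 0.02 pix [296.4 155.2]
0.03 149 V 157.0 rad 0.016 pix [295.5 151.5]
0.035 16 V 156.5 rad 0.018 pix [297.6 150.2]
0.04 7 V 55.0 rad 0.023 pix [300.3 147. ]
0.045 7 V 76.0 rad 0.024 pix [297.7 147. ]
0.05 12 V 75.5 rad 0.024 pix [298.  145.3]
0.055 9 V 81.0 rad 0.024 pix [293.2 146.9]
0.06 8 V 25.5 rad 0.024 pix [298.9 141.6]
0.065 4 V 27.0 rad 0.026 pix [298.5 142.8]
0.07 5 V 24.0 rad 0.026 pix [292.4 144.4]
0.075 6 V 22.5 rad 0.025 pix [293.3 142.5]
```

The depth data confirm the chuck model: the underside is 6.5 mm behind the TCP. The mistake was a sign in my target, so the TCP should go to lens + 93.5 mm along the axis, which leaves about 1.9 cm.

```bash
python3 -m pendant '[{"offset":[0,-0.1,0.5],"turn":[0,0,0],"grip":3.8},{"offset":[0,-0.1,1],"turn":[0,0,0],"grip":3.8},{"offset":[0,-0.1,1.5],"turn":[0,0,0],"grip":3.8},{"offset":[0,-0.1,1.9],"turn":[0,0,0],"grip":3.8},{"offset":[0,-0.1,1.9],"turn":[0,0,0],"grip":3.8},{"offset":[0,-0.1,1.9],"turn":[0,0,0],"grip":3.8},{"offset":[0,-0.1,1.9],"turn":[0,0,0],"grip":3.8},{"offset":[0,-0.1,1.9],"turn":[0,0,0],"grip":3.8}]'; python3 - <<'E'
from h import *
go(LENS+.0935*N,target()); p,r,o=pose(); print(p,o["qvel"].round(3))
im,d=robot.snapshot("side"); Q=cloud("side",d)
F=LENS+.1*N; rel=Q-F; ax=rel@N; rad=np.linalg.norm(rel-ax[...,None]*N,axis=-1)
k=(ax>.026)&(ax<.04)&(rad<.03)&(d>0)&(cv2.cvtColor(im,cv2.COLOR_RGB2GRAY)>70)
q=Q[k]; c=np.median(q,0)
for _ in range(4):
    w=np.linalg.svd(q-q.mean(0))[2][2]; w*=np.sign(w@N); e=(q-q.mean(0))@w; q=q[abs(e)<2*e.std()+1e-4]
print("top face: height above F",((q-F)@N).mean()," n",len(q),"normal err rad",np.arccos(w@N))
x0,y0=255,110
can=cv2.resize(im[y0:y0+90,x0:x0+90],None,fx=6,fy=6,interpolation=cv2.INTER_CUBIC)[:,:,::-1].copy()
a=np.cross(N,[1,0,0]);a/=np.linalg.norm(a);b=np.cross(N,a)
for h,cc in((0,(0,0,255)),(.033,(0,255,0))):
    for t in np.arange(0,2*np.pi,np.pi/12): cv2.circle(can,tuple(int(x) for x in ((proj("side",F+h*N+.0225*(a*np.cos(t)+b*np.sin(t)))-[x0,y0]+.5)*6)),1,cc,-1)
cv2.imwrite("pics/s6.png",can)
E
```

```text
time_s: 8.23
position: [0.5409, 0.2614, 0.2001]
ee_rot: [-0.008, 0.723, 0.644, 0.248]
ft_force: [0.1, 0.1, -1.9]
opening: 0.493
grip_force: 71.6
off cm [-0.08  0.06 -0.06] turn [ 0.06 -0.04  0.  ]
[0.54094519 0.26135789 0.20009393] [-0.001 -0.001  0.001  0.     0.     0.   ]
top face: height above F 0.03177493690077849  n 161 normal err rad 0.023709481558830525
```

View pics/s6.png

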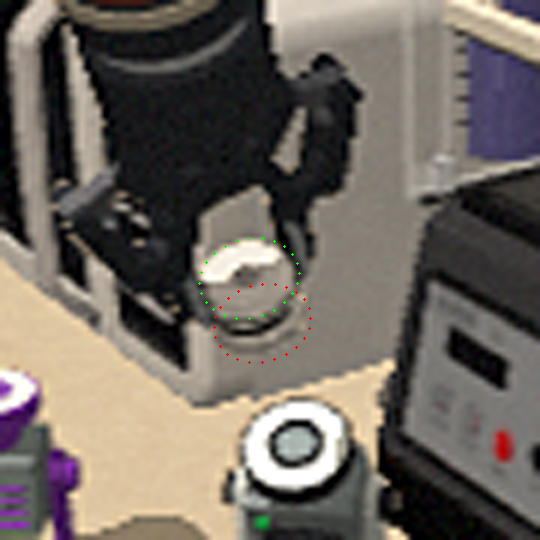

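The picture shows the chuck's top face at (245,280), on its expected outline. The band and underside sit on the lens axis above the ring at (295,445). Depth puts it within about 1–2 mm along the axis, with a 0.02 rad tilt, and the arm is still, so I'm handing in.

```bash
python3 -c "
from plant import robot
print(robot.close_job())"
```

```text
the job is handed in; nothing more can be done
None
```

The job is handed in with the banded chuck held still at the focus point, about 1–2 mm off along the lens axis and tilted 0.02 rad by my depth check; no verdict was returned.

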